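Find the shaft flat and hold the drive sprocket on it

ROBOT

A 7-joint arm with a two-finger parallel gripper is mounted at the origin on the work surface. World frame = base frame: x ahead of the robot, y to its left, z up, the work surface at z = 0. Lengths are in m, angles in rad, forces in N, time in s.
With the tool pointing down it reaches from about 0.35 to 0.9 m from the base axis. Payload 7.2 kg.
Tool frame: the origin (TCP) lies at the very end of the fingers, on their centre line; the grasp point (between the pads) lies grip_point_offset behind it (grip_point_offset is the distance from the TCP to the grasp point, in m); z points along the fingers, y is the line along which they close (so a half turn about z gives the same grasp; the last joint's range is limited). The gripper opens to 85 mm and grips with 20 to 120 N. Pads are 22 mm wide; open, the fingers measure 114 mm over their backs; the gripper's body (76 mm by 85 mm) begins 54 mm behind the grasp point. The pads swing forward as they close: fully open they stand 13 mm farther back than shut.
Start: joints at [1.22, 0.411, -0.013, 1.596, 0.006, 1.134, -0.082], TCP at [0.174, -0.6, 0.231] pointing down, gripper open.
Joint ranges: [-2.95, 2.95], [-0.29, 1.99], [-1.47, 1.44], [0.14, 2.54], [-1.03, 4.17], [0.13, 1.85], [-2.86, 2.86]. Speed limits (rad/s): [2.39, 2.39, 3.01, 3.01, 3.14, 3.14, 3.14].

INTERFACE

Orientations are given as a unit quaternion [x, y, z, w].
In Python, from rig import * gives the robot as it stands.
- The arm moves only by the shell command python3 -m pendant 'ROWS' [FORCE]. ROWS is a JSON object of lists of equal length, an entry for each row: "offset": the shift along the world's x, y, z in m, a list of three; "turn": the turn, a rotation vector about the world's x, y, z in rad, a list of three; "gripper": the finger opening in m, from 0 to 0.0854. A call has 1 to 10 rows; each row shifts and turns the commanded pose from where the row before left it; what a row does not reach is not made up. A row lasts 1/10 s, in which the tool goes at most 50 mm and 8.59 degrees, less where a joint would pass 70% of its speed; a pose out of reach is approached as far as the arm can. A call is refused whole if a number of a shift passes 0.05 or a number of a turn 0.15, either way. A call with a gripper value outside its range is refused whole. The fingers move at their own pace and stop on an object; FORCE is the grip in N (left out, the last holds). Time passes only in rows, so rows that do not move let the fingers close. It gives the time, the measured TCP pose, the force, the opening and the grip force at its end, in the units of the state.
- sense(): the state, without advancing time (a new reading comes with each control period).
- camera(name): name is "side" or "top" or "wrist"; returns a dict with "color" (384x512x3 uint8, red, green, blue), "z_map" (384x512 float32, m along the optical axis (not along the pixel's ray), 0 where there is no reading), "fx", "fy", "cx", "cy" (pixels), "world_to_cam" (4x4, takes a point from world to camera coordinates); the wrist camera has in their place "mount" (4x4, takes a point from camera to tool coordinates, whose origin is the TCP and whose axes are the flange's). Camera axes: x right, y down, z forward; pixel columns grow to the right and rows downward; lengths in m; the calibration is good to about 2 mm. A picture is of the moment at which its call begins: read the wrist's pose just before it.
- sign_off(): hands the job in; it is judged then, once.
Trained networks look in the newest picture that a camera, given by its name, has taken for a name from the list of things; names that differ only in an ending like _2 or _b are one class to them, and where a whole thing is asked for, a point or a joint stands for the part that bears it (a point fixed in the world has none). Each returns a list of dicts, best first, with "conf" (0 to 1); they miss things now and then, are a little off and sometimes report something else, mostly with a low value. They report only what shows in the picture. A call takes as long as a camera call. They do not tell look-alikes from the thing itself.
- masks_of(target, camera): "region" (384x512 bool, what is visible of it) and "extent" ([left, top, right, bottom] in pixels, round what is visible of it).
The state is a dict: "time_s": time; "qpos": joint angles; "qvel": joint speeds; "effort": joint torques, N m; "tool_pos": TCP position; "tcp_rot": TCP orientation; "force": force on the tool from outside, world axes, zero at the start; "wrist_torque": the same for the moment, N m; "opening": opening from 0.0 (shut) to 1.0 (fully open); "grasp_force": force on a finger pad.
Only numpy, scipy, OpenCV 4.12 (cv2) and the standard library are available. Lean on these libraries where they do the work, as an engineer would, in place of code of your own. Each camera call takes 0.05 s, during which the arm holds its last target. There are 200 camera calls.

TASK

Pinch the turntable's upright shaft across its milled set-screw flat, so that a finger feels the flat, and turn it until that finger and the flat face squarely out of the open side of the guard. Then pick up the toothed sprocket by its hub, slide it onto the shaft with the brass set-screw over that flat until it sits fully home on the shaft's shoulder, and finish while still gripping the hub and keeping a light downward push on it, so that I can tighten the screw. Leave the other things on the bench where they are.

Things in the scene. Friction and masses are not known exactly. Their poses are not given: they have to be found in the camera images.
- drive: Drive head of a welding turntable, fixed to the bench: dark green base plate 190 x 185 x 10 mm, grey square flange bearing, and a light green sheet guard on three sides (inner faces 76 mm from the shaft axis, top edge 88 mm above the bench). Origin on the shaft axis at bench level; z up; its +x axis points out of the guard's open side.
- spindle (a joint): Angle in rad of the upright steel shaft about the vertical, counter-clockwise positive seen from above; 0 when the flat faces squarely out of the guard's open side (drive +x). At the start it stands somewhere from 0.5 to 1.8. The shaft turns freely either way without stops against a bearing drag of about 0.06 N m and stays where it is left.
- flat (a point): Centre of the milled flat on the shaft, 7 mm from the shaft axis, 83 mm above the bench; its x axis is the flat's outward normal, z is up. The shaft is 20 mm in diameter and its end is 108 mm above the bench with a 2 mm chamfer; the flat, 3 mm deep and 14 mm wide, runs from the end down to 58 mm above the bench. Across the flat the shaft measures 17 mm instead of 20 mm, so that fingers closed there feel it narrower.
- seat (a point): Centre of the shaft's shoulder, 46 mm above the bench, a 34 mm diameter ring on which the sprocket sits; axes as the drive's.
- sprocket: Loose bright steel chain sprocket with 20 teeth, about 0.45 kg, hub up: toothed plate 87 mm across and 7.2 mm thick at the bottom, round hub 38 mm diameter above it up to 41 mm, through bore 21.8 mm (shaft 20 mm). Origin at the centre of its underside, z up along the bore, +x towards the set-screw. Grip the hub above the plate, fingers at right angles to the screw; a push of some 10 N seats it.
- sprocket_mid (a point): Centre of the sprocket on its bore axis, half-way up (20.5 mm above its underside); axes as the sprocket's.
- screw (a point): Outer end of the brass set-screw (8 mm diameter head) that stands 9 mm out of the hub, 28 mm from the bore axis, 22 mm above the sprocket's underside. Inside, its 5 mm point reaches to 8 mm from the bore axis, so the sprocket passes down the shaft only with the screw over the flat.
- hex_key: L-shaped dark hex key, 5.6 mm thick, long arm 60 mm, lying on the base plate of the drive head in its open side; leave alone
- collar: plain black shaft collar, 36 mm diameter, 14 mm high, bore 21 mm, no screw, lying near the sprocket; leave alone
- magnet: red triangular welding magnet, 70 x 70 x 18 mm, lying near the sprocket; leave alone
- spray_can: white and red spray can, 60 mm diameter, 190 mm tall, standing at the far side of the bench; leave alone
- hammer: chipping hammer with wooden handle, about 200 mm long, lying at the far side; leave alone
- wire_brush: wire brush with brown wooden back, 250 x 24 x 38 mm, lying near the robot on its left; leave alone
- bolt_tin: round aluminium tin of bolts, 84 mm diameter, 35 mm high, near the robot on its right; leave alone
There are look-alikes about, which are no part of the job. What is shaped like the sprocket but pink or red is not meant.

How it is judged:
By the outcome, as a careful person would: the job done as asked, in the order asked, and still so for the second after the job is handed in, while the arm keeps its last pose, push and grip.
It also fails if it takes over 58 s, if anything falls off the work surface, if the arm or the gripper's body presses on something with over 40 N, if the wrist force passes 120 N, or if a joint passes its speed limit or range.

## Working session

There is one attempt and no reset: what is moved stays moved. The work goes in short steps, Python scripts to look and compute and a shell command to move; the robot and the scene stay as the last step left them, time stands still between calls to the robot, and variables do not carry over. Pictures are saved under pics/ and viewed, at most 10 in all, crops included, and the job is handed in when it is done.

```bash
mkdir -p pics; ls
cat > h.py <<'E'
from rig import *
import numpy as np, cv2
from scipy.spatial.transform import Rotation as R
def pts(c,T=None):
    # world point image
    z=c["z_map"]; v,u=np.indices(z.shape)
    P=np.stack([(u-c["cx"])/c["fx"]*z,(v-c["cy"])/c["fy"]*z,z,np.ones_like(z)],-1)
    M=np.linalg.inv(c["world_to_cam"]) if T is None else T
    W=P@M.T
    W=W[...,:3]; W[z==0]=np.nan
    return W
def wristT(c,s):
    T=np.eye(4);T[:3,:3]=R.from_quat(s["tcp_rot"]).as_matrix();T[:3,3]=s["tool_pos"]
    return T@c["mount"]
def shot(name,fn=None):
    s=sense(); c=camera(name)
    W=pts(c,None if name!="wrist" else wristT(c,s))
    if fn: cv2.imwrite(f"pics/{fn}.png",c["color"][...,::-1])
    return c,W,s
E
python3 - <<'E'
from h import *
np.set_printoptions(precision=4,suppress=True)
s=sense();print(s["tool_pos"],R.from_quat(s["tcp_rot"]).as_matrix(),s["opening"])
import rig; print([k for k in dir(rig) if k[0]!='_'])
try: print(grip_point_offset)
except Exception as e: print(e)
ims=[]
for n in("top","side"):
    c,W,s=shot(n); ims.append(c["color"][...,::-1])
    for t in("drive","sprocket","spindle","screw","collar","magnet","hex_key"):
        for d in masks_of(t,n)[:3]:
            p=W[d["region"]]; 
            print(n,t,round(d["conf"],2),d["extent"],np.nanmedian(p,0),np.nanmin(p,0),np.nanmax(p,0))
cv2.imwrite("pics/a.png",ims[0]);cv2.imwrite("pics/b.png",ims[1])
E
```

```text
pics
[ 0.1742 -0.5997  0.2304] [[ 0.9603  0.279  -0.0006]
 [ 0.279  -0.9603  0.0016]
 [-0.0001 -0.0017 -1.    ]] 0.9985202154583921
['MotionError', 'camera', 'grip_point_offset', 'masks_of', 'sense', 'sign_off']
0.0187
top drive 0.74 [305.8, 148.2, 386.0, 225.1] [ 0.5399 -0.2442  0.0128] [ 0.4384 -0.3535 -0.0055] [ 0.651  -0.1417  0.1136]
top sprocket 0.98 [230.5, 149.7, 258.1, 179.3] [0.5912 0.0347 0.0076] [ 0.553  -0.0043 -0.0056] [0.6325 0.0766 0.0461]
top sprocket 0.93 [191.9, 124.6, 220.5, 155.3] [0.665  0.1417 0.0087] [ 0.6276  0.1041 -0.0075] [0.708  0.1815 0.0472]
top sprocket 0.69 [182.0, 172.2, 207.5, 204.6] [0.5317 0.1658 0.0082] [ 0.4918  0.1289 -0.0051] [0.5756 0.2112 0.0464]
top spindle 0.6 [181.3, 174.2, 211.0, 204.0] [0.5306 0.1653 0.0082] [ 0.4918  0.1284 -0.0043] [0.5701 0.21   0.0464]
top screw 0.69 [202.9, 246.6, 229.5, 277.8] [0.3262 0.114  0.0076] [ 0.2846  0.0748 -0.0048] [0.3652 0.1562 0.0471]
top screw 0.68 [194.1, 125.7, 218.9, 155.0] [0.6642 0.142  0.0088] [ 0.6276  0.1041 -0.0049] [0.7077 0.1831 0.0472]
top screw 0.63 [230.7, 153.3, 257.7, 179.9] [0.5894 0
[... 789 characters left out ...]
e screw 0.83 [177.2, 196.4, 211.0, 222.2] [0.6559 0.1547 0.0086] [ 0.6241  0.0976 -0.0021] [0.7333 0.1893 0.044 ]
side screw 0.79 [266.8, 253.1, 300.3, 279.9] [0.3168 0.1281 0.0085] [ 0.2826  0.0727 -0.0028] [0.3732 0.1628 0.045 ]
side screw 0.63 [198.9, 222.3, 233.5, 243.8] [0.5215 0.1812 0.0085] [ 0.4899  0.1269 -0.002 ] [0.5832 0.2164 0.0447]
side collar 0.69 [199.1, 221.8, 232.4, 248.1] [0.5209 0.1806 0.0085] [ 0.4896  0.1269 -0.0038] [0.5888 0.2151 0.0447]
side collar 0.44 [177.7, 246.7, 188.6, 263.5] [0.529  0.2828 0.0125] [ 0.5129  0.2678 -0.0019] [0.5441 0.3005 0.018 ]
side magnet 0.9 [241.3, 220.7, 271.9, 245.1] [0.4546 0.0903 0.0179] [ 0.418   0.0212 -0.0019] [0.504  0.135  0.0227]
```

Run:
```python
import cv2
a=cv2.imread("pics/a.png")[110:290,160:400]
cv2.imwrite("pics/a2.png",cv2.resize(a,None,fx=3.3,fy=3.3,interpolation=cv2.INTER_CUBIC))
```

```text
(no output)
```

View pics/a2.png

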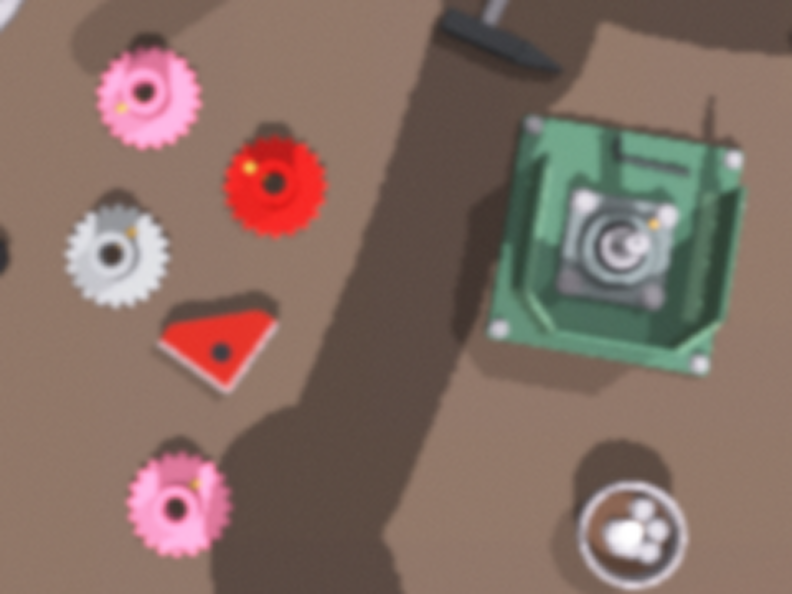

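The top view shows the silver sprocket at crop (112,255), with its screw up and to the right. The pink and red ones are look-alikes. The drive is at (620,245) with its open side up (world +x), turned by about -0.16 rad.

Run:
```python
from h import *
np.set_printoptions(precision=4,suppress=True)
c,W,s=shot("top")
x,y,z=W[...,0],W[...,1],W[...,2]
near=(abs(x-.54)<.14)&(abs(y+.25)<.14)
m=near&(z>.1)&(z<.12);print("shafttop",m.sum(),np.nanmedian(W[m],0),np.ptp(W[m],0))
m=near&(z>.08)&(z<.095);print("guard",m.sum()); 
m=(near&(z>.006)&(z<.095)).astype(np.uint8)
n,l,st,_=cv2.connectedComponentsWithStats(m);k=1+np.argmax(st[1:,4])
q=W[l==k][:,:2].astype(np.float32);print(cv2.minAreaRect(q*1000))
g=near&(z>.08)&(z<.095);print(cv2.minAreaRect((W[g][:,:2]*1000).astype(np.float32)))
# silver sprocket hub
m=(abs(x-.53)<.06)&(abs(y-.167)<.06)&(z>.034)&(z<.05)
print("hub",m.sum(),cv2.minEnclosingCircle((W[m][:,:2]*1000).astype(np.float32)))
m=(abs(x-.53)<.06)&(abs(y-.167)<.06)&(z>.004)&(z<.05)
print("plate",m.sum(),cv2.minEnclosingCircle((W[m][:,:2]*1000).astype(np.float32)))
```

```text
shafttop 48 [ 0.5384 -0.2459  0.1078] [0.0177 0.0179 0.0136]
guard 342
((543.0542602539062, -246.72943115234375), (185.52621459960938, 191.68975830078125), 80.23091888427734)
((527.9300537109375, -244.7747802734375), (162.56005859375, 140.66525268554688), 80.42110443115234)
hub 107 ((533.3082275390625, 168.99853515625), 18.960525512695312)
plate 696 ((530.1240234375, 164.49838256835938), 80.60554504394531)
```

```bash
python3 -m pendant '{"offset":[[0.032,0.032,0.004],[0.032,0.032,0.004],[0.032,0.032,0.004],[0.032,0.032,0.004],[0.032,0.032,0.004],[0.032,0.032,0.004],[0.032,0.032,0.004],[0.032,0.032,0.004],[0.032,0.032,0.004],[0,0,0]],"turn":[[0,0,0],[0,0,0],[0,0,0],[0,0,0],[0,0,0],[0,0,0],[0,0,0],[0,0,0],[0,0,0],[0,0,0]],"gripper":[0.0854,0.0854,0.0854,0.0854,0.0854,0.0854,0.0854,0.0854,0.0854,0.0854]}'
python3 - <<'E'
from h import *
np.set_printoptions(precision=4,suppress=True)
c,W,s=shot("wrist","w1");print(c["mount"],s["tool_pos"],R.from_quat(s["tcp_rot"]).as_matrix(),s["qpos"])
E
```

```text
time_s: 1.85
tool_pos: [0.4676, -0.3059, 0.2681]
tcp_rot: [0.989, 0.146, 0.002, -0.001]
force: [-0.3, 0.6, -0.3]
opening: 1.0
grasp_force: 0.0
[[ 0.0005 -0.9561 -0.2929  0.0751]
 [ 1.      0.0005 -0.0001 -0.001 ]
 [ 0.0003 -0.2929  0.9561 -0.1425]
 [ 0.      0.      0.      1.    ]] [ 0.4676 -0.3059  0.2681] [[ 0.9575  0.2885  0.0036]
 [ 0.2885 -0.9575  0.0022]
 [ 0.0041 -0.001  -1.    ]] [ 0.6631  0.2786 -0.2096  1.7016  0.0584  1.1656 -0.8397]
```

View pics/w1.png

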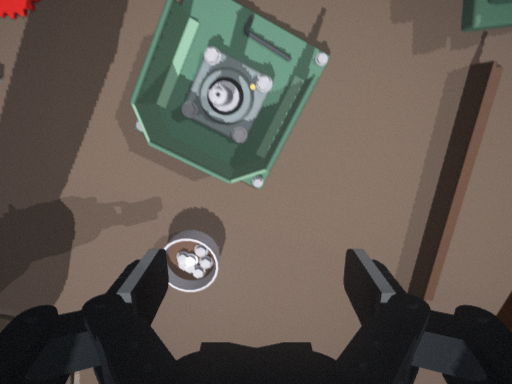

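The shaft end is at (222,95), with its flat towards the upper left. The brass dot at (252,87) is on the flange. I'll move above the shaft for a close look.

```bash
python3 -m pendant '{"offset":[[0.024,0.02,-0.024],[0.024,0.02,-0.023],[0.024,0.02,-0.023],[0,0,0],[0,0,0]],"turn":[[0,0,0],[0,0,0],[0,0,0],[0,0,0],[0,0,0]],"gripper":[0.0854,0.0854,0.0854,0.0854,0.0854]}'
python3 - <<'E'
from h import *
np.set_printoptions(precision=4,suppress=True)
c,W,s=shot("wrist")
print(s["tool_pos"])
np.savez("w2.npz",W=W,c=c["color"])
x,y,z=W[...,0],W[...,1],W[...,2]
near=(abs(x-.54)<.03)&(abs(y+.247)<.03)
m=near&(z>.1)&(z<.115)
p=W[m];print(m.sum(),np.median(p,0),p.min(0),p.max(0),cv2.minEnclosingCircle((p[:,:2]*1000).astype(np.float32)))
v,u=np.where(m);print(u.min(),u.max(),v.min(),v.max())
u0,v0=int(u.mean()),int(v.mean())
a=c["color"][v0-60:v0+60,u0-60:u0+60,::-1]
cv2.imwrite("pics/w2.png",cv2.resize(a,None,fx=5,fy=5,interpolation=cv2.INTER_CUBIC))
# radius profile by angle
r=np.hypot(p[:,0]-.5395,p[:,1]+.246);a=np.degrees(np.arctan2(p[:,1]+.246,p[:,0]-.5395))
for k in range(-180,180,20):
    q=r[(a>=k)&(a<k+20)]; print(k,len(q),np.sort(q)[-3:])
E
```

```text
time_s: 2.4
tool_pos: [0.5336, -0.2528, 0.1965]
tcp_rot: [0.99, 0.141, -0.001, -0.0]
force: [1.4, 0.5, 0.4]
opening: 1.001
grasp_force: 0.0
[ 0.5336 -0.2528  0.1965]
465 [ 0.5387 -0.245   0.1075] [ 0.5287 -0.2545  0.1001] [ 0.5481 -0.2349  0.1095] ((538.0563354492188, -244.78826904296875), 10.111003875732422)
237 261 179 203
-180 26 [0.0101 0.0102 0.0103]
-160 25 [0.0099 0.01   0.0104]
-140 22 [0.0098 0.0099 0.0099]
-120 23 [0.0085 0.0086 0.0091]
-100 17 [0.008  0.0083 0.0085]
-80 22 [0.0081 0.0081 0.0082]
-60 19 [0.0079 0.008  0.008 ]
-40 22 [0.008  0.008  0.0081]
-20 26 [0.0083 0.0085 0.0086]
0 25 [0.0083 0.0085 0.0086]
20 23 [0.0075 0.0076 0.0079]
40 20 [0.0073 0.0074 0.0074]
60 25 [0.008  0.0082 0.0083]
80 35 [0.0106 0.0107 0.0112]
100 35 [0.0112 0.0114 0.0114]
120 34 [0.011  0.0116 0.0119]
140 37 [0.0115 0.0116 0.0118]
160 29 [0.0109 0.0109 0.0113]
```

View pics/w2.png

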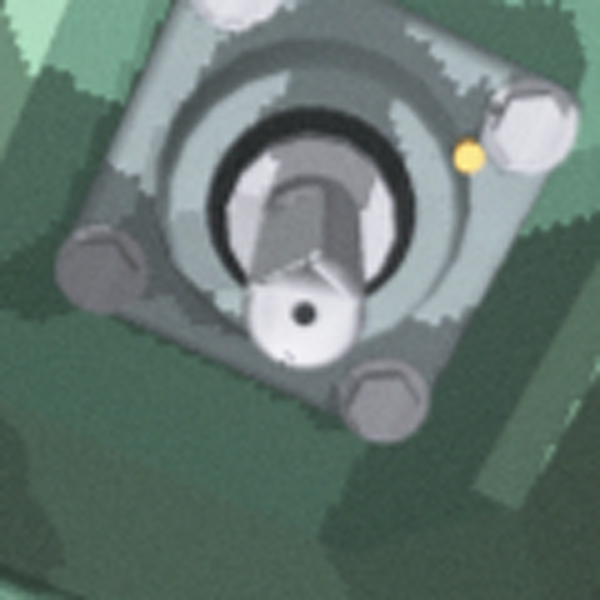

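The flat faces up and slightly left in the crop; its top edge runs from (262,280) to (318,255). I'll fit its normal from depth.

```bash
cat >> h.py <<'E'
def flatfit(W,cx,cy):
    d=W[...,:2]-[cx,cy]; r=np.hypot(d[...,0],d[...,1]); z=W[...,2]
    top=(r<.0125)&(z>.1055)&(z<.112)
    (a,b),rad=cv2.minEnclosingCircle((W[top][:,:2]*1000).astype(np.float32))
    f=(r<.012)&(z>.064)&(z<.1)
    p=W[f]; print("top",a,b,rad,"n",f.sum())
    best=None
    for t in np.radians(np.arange(-180,180,1)):
        n=np.array([np.cos(t),np.sin(t)]); k=(p[:,:2]-[cx,cy])@n
        s=(abs(k-.007)<.0007).sum()
        if best is None or s>best[0]: best=(s,np.degrees(t))
    print("flat deg",best)
    return p
E
python3 - <<'E'
from h import *
W=np.load("w2.npz")["W"]
for c in((.5380,-.2448),(.539,-.246),(.5385,-.2455)):
    p=flatfit(W,*c)
d=p[:,:2]-[.5385,-.2455];a=np.degrees(np.arctan2(d[:,1],d[:,0]));r=np.hypot(*d.T)*1000
for k in range(-60,120,10):
    q=r[(a>=k)&(a<k+10)]; print(k,len(q),np.median(q) if len(q) else 0)
# straight line through vertical face: 
for lo,hi in((20,70),(25,60)):
    q=d[(a>lo)&(a<hi)&(r<9)]; vx,vy,x0,y0=cv2.fitLine((q*1000).astype(np.float32),cv2.DIST_HUBER,0,.01,.01).ravel()
    n=np.array([-vy,vx]);n*=np.sign(n@[x0,y0]);print(lo,hi,np.degrees(np.arctan2(n[1],n[0])),n@[x0,y0])
# drive yaw: guard/base edges
x,y,z=W[...,0],W[...,1],W[...,2]
E
```

```text
top 538.1488647460938 -244.72518920898438 10.027716636657715 n 207
flat deg (np.int64(144), np.float64(43.0))
top 538.1488647460938 -244.72518920898438 10.027716636657715 n 207
flat deg (np.int64(141), np.float64(44.0))
top 538.1488647460938 -244.72518920898438 10.027716636657715 n 207
flat deg (np.int64(138), np.float64(43.0))
-60 4 9.006717179571078
-50 6 9.073537927423335
-40 12 9.0622355192394
-30 15 9.144066495733318
-20 11 9.229686275861994
-10 18 9.402817218678443
0 19 9.43640678872253
10 16 8.535905926545798
20 13 7.918068398402074
30 13 7.64846260025221
40 10 7.472698203654046
50 12 7.578747179113996
60 16 8.009794303087522
70 15 8.700100207114765
80 22 9.837772016193403
90 3 10.61827337880662
100 0 0
110 0 0
20 70 44.96361 7.4921455
25 60 45.938293 7.4601173
```

```bash
python3 -m pendant '{"offset":[[0.001,0.002,0],[0.001,0.002,0],[0.001,0.002,0],[0.001,0.002,0],[0,0,0],[0,0,0],[0,0,0],[0,0,0],[0,0,0],[0,0,0]],"turn":[[0,0,0.147],[0,0,0.147],[0,0,0.147],[0,0,0.147],[0,0,0.147],[0,0,0.147],[0,0,0.147],[0,0,0.147],[0,0,0.147],[0,0,0.147]],"gripper":[0.06,0.06,0.06,0.06,0.06,0.06,0.06,0.06,0.06,0.06]}' 60
python3 -m pendant '{"offset":[[0,0,-0.01],[0,0,-0.01],[0,0,-0.01],[0,0,-0.01],[0,0,0],[0,0,0]],"turn":[[0,0,0.147],[0,0,0.147],[0,0,0.147],[0,0,0.147],[0,0,0],[0,0,0]],"gripper":[0.06,0.06,0.06,0.06,0.06,0.06]}'
cat >> h.py <<'E'
def pose():
    s=sense();M=R.from_quat(s["tcp_rot"]).as_matrix()
    print("tcp",np.round(s["tool_pos"],4),"hx",round(np.degrees(np.arctan2(M[1,0],M[0,0])),2),"tilt",np.round(M[:2,2],4),"q",np.round(s["qpos"],2),"op",round(s["opening"],3),"F",np.round(s["force"],1),"T",np.round(s["wrist_torque"],2),"t",s["time_s"],"gf",s["grasp_force"])
    return s
E
python3 - <<'E'
from h import *
pose()
c,W,s=shot("wrist")
x,y,z=W[...,0],W[...,1],W[...,2]
flatfit(W,.538,-.245)
c,W,s=shot("top")
for t in("spray_can","hammer"):
    for d in masks_of(t,"top")[:2]: print(t,d["conf"],np.nanmedian(W[d["region"]],0))
E
```

```text
time_s: 3.45
tool_pos: [0.5374, -0.2468, 0.1984]
tcp_rot: [0.639, 0.769, -0.001, 0.001]
force: [-0.0, 0.3, -0.4]
opening: 0.704
grasp_force: 0.0
time_s: 4.05
tool_pos: [0.5378, -0.2459, 0.158]
tcp_rot: [0.393, 0.92, -0.0, 0.0]
force: [-0.2, 0.4, 0.9]
opening: 0.702
grasp_force: 0.0
tcp [ 0.5378 -0.2459  0.158 ] hx 133.75 tilt [ 0.0003 -0.001 ] q [ 0.82  0.51 -0.65  1.73  0.36  1.02  0.81] op 0.702 F [-0.2  0.4  0.9] T [ 0.01  0.02 -0.01] t 4.05 gf 0.0
top 537.5448608398438 -244.83956909179688 10.173920631408691 n 297
flat deg (np.int64(43), np.float64(140.0))
spray_can 0.66 [0.77312322 0.07383429 0.18275586]
spray_can 0.28 [0.53342942 0.16744126 0.00811889]
hammer 0.97 [ 0.79828481 -0.17457625  0.02214253]
```

```bash
python3 -m pendant '{"offset":[[0,0.001,-0.016],[0,0,-0.016],[0,0,-0.016],[0,0,-0.016],[0,0,-0.014],[0,0,-0.013],[0,0,0]],"turn":[[0,0,0],[0,0,0],[0,0,0],[0,0,0],[0,0,0],[0,0,0],[0,0,0]],"gripper":[0.06,0.06,0.06,0.06,0.06,0.06,0.06]}'
python3 -m pendant '{"offset":[[0,0,0],[0,0,0],[0,0,0],[0,0,0],[0,0,0],[0,0,0],[0,0,0],[0,0,0]],"turn":[[0,0,0],[0,0,0],[0,0,0],[0,0,0],[0,0,0],[0,0,0],[0,0,0],[0,0,0]],"gripper":[0.01,0.01,0.01,0.01,0.01,0.01,0.01,0.01]}' 60
python3 -c "
from h import *
pose()"
```

```text
time_s: 4.95
tool_pos: [0.5372, -0.2427, 0.064]
tcp_rot: [0.39, 0.921, 0.0, -0.002]
force: [0.2, -0.2, -0.2]
opening: 0.706
grasp_force: 0.0
time_s: 5.75
tool_pos: [0.5361, -0.2462, 0.0673]
tcp_rot: [0.391, 0.92, -0.002, -0.001]
force: [-9.4, -4.9, 8.5]
opening: 0.187
grasp_force: 58.7
tcp [ 0.5361 -0.2462  0.0673] hx 133.98 tilt [-0.0035 -0.0038] q [ 0.78  0.62 -0.59  1.8   0.45  0.86  0.74] op 0.187 F [-9.4 -4.9  8.5] T [-1.07  1.81  0.06] t 5.75 gf 58.692897856235504
```

```bash
python3 -m pendant '{"offset":[[-0.001,-0.001,0],[0,0,0],[0,0,0],[0,0,0],[-0.001,0,0],[0,0,0],[0,0,0],[0,0.001,0],[0,0,0],[0,0,0]],"turn":[[0,0,-0.117],[0,0,-0.117],[0,0,-0.117],[0,0,-0.117],[0,0,-0.117],[0,0,-0.117],[0,0,-0.117],[0,0,-0.118],[0,0,0],[0,0,0]],"gripper":[0.01,0.01,0.01,0.01,0.01,0.01,0.01,0.01,0.01,0.01]}'
python3 -c "
from h import *
pose()"
```

```text
time_s: 6.75
tool_pos: [0.5368, -0.2446, 0.0673]
tcp_rot: [0.763, 0.646, -0.0, 0.001]
force: [1.0, -5.7, 3.0]
opening: 0.186
grasp_force: 60.0
tcp [ 0.5368 -0.2446  0.0673] hx 80.49 tilt [ 0.0013 -0.0021] q [ 0.62  0.57 -0.37  1.82  0.27  0.81 -0.06] op 0.186 F [ 1.  -5.7  3. ] T [-0.84  0.55 -0.06] t 6.75 gf 59.966424219310284
```

```bash
python3 -m pendant '{"offset":[[0,0,0],[0,0,0],[0,0,0],[0,0,0],[0,0,0.02],[0,0,0.03],[0,0,0.04],[0,0,0.04],[0,0,0],[0,0,0]],"turn":[[0,0,0],[0,0,0],[0,0,0],[0,0,0],[0,0,0],[0,0,0],[0,0,0],[0,0,0],[0,0,0],[0,0,0]],"gripper":[0.06,0.06,0.06,0.06,0.06,0.06,0.06,0.06,0.06,0.06]}'
python3 - <<'E'
from h import *
pose()
c,W,s=shot("wrist")
flatfit(W,.5377,-.2449)
x,y,z=W[...,0],W[...,1],W[...,2]
v,u=np.where((np.hypot(x-.538,y+.245)<.012)&(z>.105)&(z<.112));u0,v0=int(u.mean()),int(v.mean());print(u0,v0)
cv2.imwrite("pics/w3.png",cv2.resize(c["color"][max(0,v0-100):v0+100,u0-130:u0+130,::-1],None,fx=3,fy=3,interpolation=cv2.INTER_CUBIC))
E
```

```text
time_s: 7.75
tool_pos: [0.5368, -0.2432, 0.1972]
tcp_rot: [0.764, 0.646, 0.0, 0.001]
force: [-0.5, -0.1, -0.4]
opening: 0.707
grasp_force: 0.0
tcp [ 0.5368 -0.2432  0.1972] hx 80.45 tilt [ 0.0019 -0.001 ] q [ 0.66  0.42 -0.42  1.71  0.19  1.06  0.01] op 0.707 F [-0.5 -0.1 -0.4] T [-0.   -0.01  0.03] t 7.75 gf 0.0
top 538.0694580078125 -244.4301300048828 10.143448829650879 n 190
flat deg (np.int64(29), np.float64(87.0))
256 201
```

View pics/w3.png

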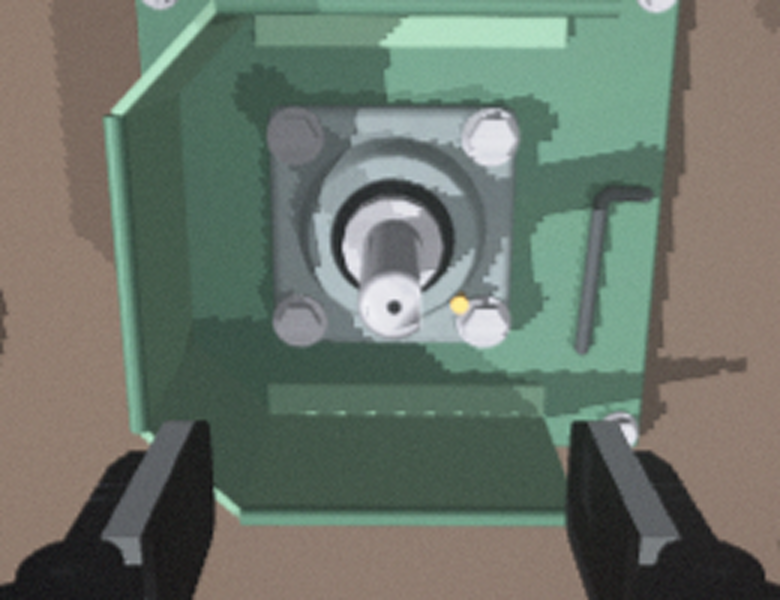

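The guard edges are level in the image, and the flat is on the shaft's right side (420,300), facing squarely out of the open side. Next is the sprocket.

```bash
python3 -m pendant '{"offset":[[0,0.041,0.001],[0,0.041,0.001],[0,0.041,0],[0,0.041,0],[0,0.041,0],[0,0.041,0],[0,0.041,0],[0,0.041,0],[0,0.041,0],[0,0.041,0]],"turn":[[0,0,0.102],[0,0,0.102],[0,0,0.102],[0,0,0.102],[0,0,0.102],[0,0,0.102],[0,0,0.102],[0,0,0.102],[0,0,0.102],[0,0,0.102]],"gripper":[0.07,0.07,0.07,0.07,0.07,0.07,0.07,0.07,0.07,0.07]}'
python3 -m pendant '{"offset":[[0,0,0],[0,0,0]],"turn":[[0,0,0],[0,0,0]],"gripper":[0.07,0.07]}'
cat >> h.py <<'E'
def hub(W,col,cx,cy,z0,z1):
    x,y,z=W[...,0],W[...,1],W[...,2]
    m=(np.hypot(x-cx,y-cy)<.03)&(z>z0)&(z<z1)
    (a,b),r=cv2.minEnclosingCircle((W[m][:,:2]*1000).astype(np.float32));print("hub",a,b,r,np.median(z[m]))
    hsv=cv2.cvtColor(col,cv2.COLOR_RGB2HSV)
    g=(np.hypot(x-cx,y-cy)<.04)&(hsv[...,0]>15)&(hsv[...,0]<35)&(hsv[...,1]>110)
    p=np.median(W[g],0);print("brass",g.sum(),p,np.degrees(np.arctan2(p[1]-b/1000,p[0]-a/1000)),np.hypot(p[1]-b/1000,p[0]-a/1000))
E
python3 - <<'E'
from h import *
pose()
c,W,s=shot("wrist","w4")
hub(W,c["color"],.5325,.168,.037,.05)
E
```

```text
time_s: 8.8
tool_pos: [0.5353, 0.168, 0.1966]
tcp_rot: [0.349, 0.937, -0.001, -0.001]
force: [0.9, 0.5, -0.4]
opening: 0.819
grasp_force: 0.0
time_s: 9.0
tool_pos: [0.5352, 0.1677, 0.1966]
tcp_rot: [0.35, 0.937, -0.001, -0.001]
force: [-0.6, 0.0, -0.4]
opening: 0.82
grasp_force: 0.0
tcp [0.5352 0.1677 0.1966] hx 139.01 tilt [-0.003  -0.0001] q [ 0.18  0.44 -0.75  1.76  0.33  1.08  0.17] op 0.82 F [-0.6  0.  -0.4] T [-0.01 -0.01  0.01] t 9.0 gf 0.0
hub 532.302001953125 171.28634643554688 19.100849151611328 0.040547945985876244
brass 20 [0.55155612 0.15637402 0.0249089 ] -37.757803427356 0.02435360957913526
```

View pics/w4.png

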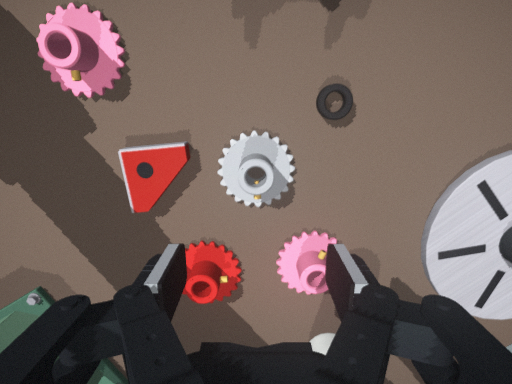

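Silver sprocket is at (255,172), screw pointing straight down in the image (257,196), and nothing is in the fingers' path. I'll descend on it.

```bash
python3 -m pendant '{"offset":[[-0.0025,0.0025,-0.025],[0,0,-0.025],[0,0,-0.025],[0,0,-0.025],[0,0,-0.025],[0,0,-0.025],[0,0,-0.017],[0,0,-0.017],[0,0,0],[0,0,0]],"turn":[[0,0,0],[0,0,0],[0,0,0],[0,0,0],[0,0,0],[0,0,0],[0,0,0],[0,0,0],[0,0,0],[0,0,0]],"gripper":[0.06,0.06,0.06,0.06,0.06,0.06,0.06,0.06,0.06,0.06]}'
python3 -m pendant '{"offset":[[0,0,0],[0,0,0],[0,0,0],[0,0,0],[0,0,0],[0,0,0],[0,0,0],[0,0,0]],"turn":[[0,0,0],[0,0,0],[0,0,0],[0,0,0],[0,0,0],[0,0,0],[0,0,0],[0,0,0]],"gripper":[0.03,0.03,0.03,0.03,0.03,0.03,0.03,0.03]}' 60
python3 - <<'E'
from h import *
pose()
E
```

```text
time_s: 10.05
tool_pos: [0.534, 0.1693, 0.0144]
tcp_rot: [0.351, 0.936, 0.0, -0.0]
force: [0.9, 0.7, -0.3]
opening: 0.707
grasp_force: 0.0
time_s: 10.85
tool_pos: [0.5345, 0.1694, 0.0157]
tcp_rot: [0.351, 0.936, 0.0, 0.001]
force: [-1.3, -0.8, 5.4]
opening: 0.424
grasp_force: 60.1
tcp [0.5345 0.1694 0.0157] hx 138.87 tilt [ 0.0018 -0.0001] q [ 0.06  0.66 -0.61  1.9   0.55  0.75 -0.01] op 0.424 F [-1.3 -0.8  5.4] T [-0.29  0.4   0.07] t 10.85 gf 60.1291967053006
```

```bash
python3 -m pendant '{"offset":[[0,0,0.02],[0,0,0.03],[0,0,0.04],[0,0,0.04],[0,0,0.03],[0,0,0.01],[0,0,0],[0,0,0]],"turn":[[0,0,0],[0,0,0],[0,0,0],[0,0,0],[0,0,0],[0,0,0],[0,0,0],[0,0,0]],"gripper":[0.03,0.03,0.03,0.03,0.03,0.03,0.03,0.03]}'
python3 - <<'E'
from h import *
np.set_printoptions(precision=4,suppress=True)
s=pose();p=s["tool_pos"]
c,W,s=shot("wrist","w5")
M=R.from_quat(s["tcp_rot"]).as_matrix()
L=(W-p)@M   # tool coords
L=L*[1,1,1]
x,y,z=L[...,0],L[...,1],L[...,2]
hsv=cv2.cvtColor(c["color"],cv2.COLOR_RGB2HSV)
g=(abs(x)<.06)&(abs(y)<.06)&(abs(z)<.06)&(hsv[...,0]>15)&(hsv[...,0]<35)&(hsv[...,1]>110)
print("brass",g.sum(),np.median(L[g],0) if g.any() else 0)
m=(abs(x)<.07)&(abs(y)<.07)&(z>-.005)&(z<.03)
print("plate",m.sum(),L[m].min(0),L[m].max(0),np.median(z[m]))
m=(abs(x)<.03)&(abs(y)<.03)&(z>-.035)&(z<-.015)
print("hubtop",m.sum(),L[m].min(0),L[m].max(0),np.median(z[m]))
np.savez("w5.npz",L=L)
E
```

```text
time_s: 11.65
tool_pos: [0.5331, 0.1686, 0.1827]
tcp_rot: [0.351, 0.936, -0.001, -0.001]
force: [-0.5, 0.1, -5.9]
opening: 0.429
grasp_force: 62.1
tcp [0.5331 0.1686 0.1827] hx 138.86 tilt [-0.002  -0.0011] q [ 0.17  0.45 -0.75  1.78  0.35  1.05  0.15] op 0.429 F [-0.5  0.1 -5.9] T [ 0.03 -0.05  0.05] t 11.65 gf 62.06885741494716
brass 55 [-0.0058  0.0015 -0.0081]
plate 8737 [-0.0376 -0.043  -0.005 ] [0.0466 0.0441 0.016 ] 0.00864831272291295
hubtop 5910 [-0.0158 -0.0299 -0.035 ] [ 0.0223  0.0299 -0.015 ] -0.024760247415632784
```

View pics/w5.png

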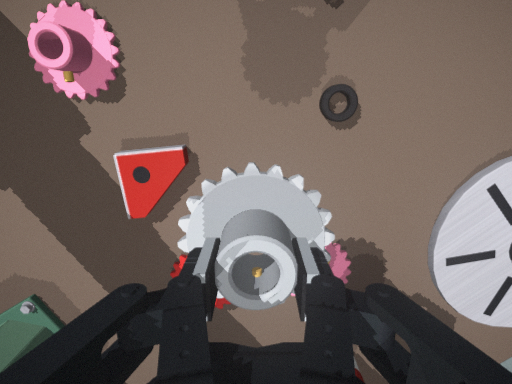

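It's lifted and held. The hub top is 25 mm behind the TCP, the bore axis is about 3 mm ahead along tool x, and the screw's inner point shows at (257,272). I'll carry it to the shaft.

```bash
python3 -m pendant '{"offset":[[0.0008,-0.0414,0],[0.0008,-0.0414,0],[0.0008,-0.0414,0],[0.0008,-0.0414,0],[0.0008,-0.0414,0],[0.0008,-0.0414,0],[0.0008,-0.0414,0],[0.0008,-0.0414,0],[0.0008,-0.0414,0],[0.0008,-0.0414,0]],"turn":[[0,0,0.048],[0,0,0.048],[0,0,0.048],[0,0,0.048],[0,0,0.048],[0,0,0.048],[0,0,0.048],[0,0,0.048],[0,0,0.048],[0,0,0.048]],"gripper":[0.03,0.03,0.03,0.03,0.03,0.03,0.03,0.03,0.03,0.03]}'
python3 -m pendant '{"offset":[[0,0,-0.02],[0,0,-0.02],[0,0,0],[0,0,0]],"turn":[[0,0,0],[0,0,0],[0,0,0],[0,0,0]],"gripper":[0.03,0.03,0.03,0.03]}'
cat > look.py <<'E'
from h import *
import sys
np.set_printoptions(precision=4,suppress=True)
s=pose();p=s["tool_pos"]
c,W,s=shot("wrist",sys.argv[1]); M=R.from_quat(s["tcp_rot"]).as_matrix()
L=(W-p)@M; x,y,z=L[...,0],L[...,1],L[...,2]
m=(abs(x)<.07)&(abs(y)<.07)&(z>.004)&(z<.02)
print("plate",L[m].min(0),L[m].max(0))
m=(abs(x)<.03)&(abs(y)<.012)&(z>-.029)&(z<-.02)
print("hubtop",L[m].min(0),L[m].max(0),np.median(z[m]))
hsv=cv2.cvtColor(c["color"],cv2.COLOR_RGB2HSV)
g=(abs(x)<.06)&(abs(y)<.06)&(abs(z)<.06)&(hsv[...,0]>15)&(hsv[...,0]<35)&(hsv[...,1]>110)
if g.any(): print("brass",g.sum(),np.median(L[g],0))
o=np.array([np.mean([L[...,0][m].min(),L[...,0][m].max()]),.0005,.0162])
print("underside centre world",p+M@o)
E
python3 look.py w6
```

```text
time_s: 12.7
tool_pos: [0.5407, -0.2461, 0.1821]
tcp_rot: [0.118, 0.993, 0.001, -0.002]
force: [-0.2, -0.0, -4.6]
opening: 0.429
grasp_force: 62.1
time_s: 13.1
tool_pos: [0.5413, -0.244, 0.1431]
tcp_rot: [0.118, 0.993, 0.001, -0.001]
force: [-0.3, 0.1, -4.6]
opening: 0.424
grasp_force: 62.2
tcp [ 0.5413 -0.244   0.1431] hx 166.42 tilt [-0.0024  0.0018] q [ 0.87  0.56 -0.74  1.73  0.43  1.03  1.31] op 0.424 F [-0.3  0.1 -4.6] T [-0.02 -0.04 -0.01] t 13.1 gf 62.24368994752297
plate [-0.0388 -0.0425  0.004 ] [0.0461 0.0444 0.0162]
hubtop [-0.0166 -0.012  -0.0272] [ 0.0219  0.012  -0.02  ] -0.0247637280167941
brass 69 [-0.0059  0.0012 -0.0077]
underside centre world [ 0.5388 -0.2428  0.1269]
```

```bash
python3 -m pendant '{"offset":[[-0.0008,-0.0019,-0.01],[0,0,0],[0,0,0],[0,0,0]],"turn":[[0,0,0],[0,0,0],[0,0,0],[0,0,0]],"gripper":[0.03,0.03,0.03,0.03]}'
python3 look.py w7
```

```text
time_s: 13.55
tool_pos: [0.5413, -0.2466, 0.1346]
tcp_rot: [0.119, 0.993, -0.0, 0.0]
force: [0.3, 0.3, -4.4]
opening: 0.432
grasp_force: 62.2
tcp [ 0.5413 -0.2466  0.1346] hx 166.38 tilt [ 0.0004 -0.0003] q [ 0.87  0.57 -0.74  1.74  0.44  1.01  1.31] op 0.432 F [ 0.3  0.3 -4.4] T [ 0.02 -0.05  0.02] t 13.55 gf 62.21812497570113
plate [-0.0383 -0.0429  0.004 ] [0.0461 0.0444 0.0166]
hubtop [-0.0167 -0.012  -0.0271] [ 0.0217  0.012  -0.02  ] -0.024754609721469936
brass 73 [-0.0059  0.0012 -0.0077]
underside centre world [ 0.539  -0.2455  0.1184]
```

View pics/w7.png

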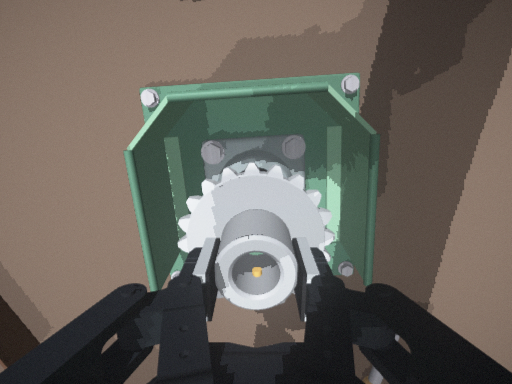

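The sprocket is over the shaft with the screw towards the open side. I'll descend gently and watch the force.

```bash
python3 -m pendant '{"offset":[[-0.001,0.0007,-0.004],[0,0,-0.004],[0,0,-0.003],[0,0,-0.003],[0,0,-0.003],[0,0,0],[0,0,0]],"turn":[[0,0,0],[0,0,0],[0,0,0],[0,0,0],[0,0,0],[0,0,0],[0,0,0]],"gripper":[0.03,0.03,0.03,0.03,0.03,0.03,0.03]}'
python3 look.py w8
```

```text
time_s: 14.3
tool_pos: [0.5401, -0.2458, 0.1172]
tcp_rot: [0.119, 0.993, 0.0, -0.0]
force: [0.1, -0.3, -4.8]
opening: 0.428
grasp_force: 62.2
tcp [ 0.5401 -0.2458  0.1172] hx 166.38 tilt [-0.0001  0.0001] q [ 0.87  0.59 -0.73  1.76  0.46  0.98  1.29] op 0.428 F [ 0.1 -0.3 -4.8] T [-0.01  0.03  0.01] t 14.3 gf 62.230489445977355
plate [-0.0383 -0.0427  0.004 ] [0.0462 0.0445 0.0161]
hubtop [-0.0165 -0.012  -0.0274] [ 0.0219  0.012  -0.02  ] -0.02478178779955348
brass 60 [-0.006   0.0017 -0.008 ]
underside centre world [ 0.5376 -0.2447  0.101 ]
```

Its underside is already 7 mm below the shaft end with no contact force, so the bore is on. I'll continue.

```bash
python3 -m pendant '{"offset":[[0,0,-0.004],[0,0,-0.004],[0,0,-0.004],[0,0,-0.003],[0,0,-0.003],[0,0,0],[0,0,0]],"turn":[[0,0,0],[0,0,0],[0,0,0],[0,0,0],[0,0,0],[0,0,0],[0,0,0]],"gripper":[0.03,0.03,0.03,0.03,0.03,0.03,0.03]}'
python3 look.py w9
```

```text
time_s: 15.05
tool_pos: [0.5401, -0.2458, 0.0993]
tcp_rot: [0.119, 0.993, 0.0, -0.0]
force: [-0.5, 0.9, -5.4]
opening: 0.433
grasp_force: 62.2
tcp [ 0.5401 -0.2458  0.0993] hx 166.38 tilt [-0.      0.0002] q [ 0.86  0.61 -0.71  1.77  0.48  0.94  1.28] op 0.433 F [-0.5  0.9 -5.4] T [-0.03  0.02  0.02] t 15.05 gf 62.23395038221895
plate [-0.0382 -0.07    0.004 ] [0.0699 0.07   0.02  ]
hubtop [-0.0165 -0.012  -0.0268] [ 0.0219  0.012  -0.02  ] -0.02478942809354999
brass 44 [-0.0065  0.0017 -0.0084]
underside centre world [ 0.5376 -0.2447  0.0831]
```

```bash
python3 -m pendant '{"offset":[[0,0,-0.004],[0,0,-0.005],[0,0,-0.005],[0,0,-0.005],[0,0,-0.005],[0,0,-0.005],[0,0,-0.003],[0,0,0],[0,0,0]],"turn":[[0,0,0],[0,0,0],[0,0,0],[0,0,0],[0,0,0],[0,0,0],[0,0,0],[0,0,0],[0,0,0]],"gripper":[0.03,0.03,0.03,0.03,0.03,0.03,0.03,0.03,0.03]}'
python3 -c "
from h import *
pose()"
```

```text
time_s: 16.0
tool_pos: [0.5402, -0.2459, 0.0673]
tcp_rot: [0.119, 0.993, 0.0, 0.0]
force: [0.5, -0.8, -4.6]
opening: 0.432
grasp_force: 62.2
tcp [ 0.5402 -0.2459  0.0673] hx 166.38 tilt [0.0001 0.0001] q [ 0.84  0.65 -0.69  1.79  0.51  0.89  1.25] op 0.432 F [ 0.5 -0.8 -4.6] T [-0.03 -0.01  0.01] t 16.0 gf 62.23668301355531
```

```bash
python3 -m pendant '{"offset":[[0,0,-0.002],[0,0,-0.002],[0,0,-0.001],[0,0,-0.001],[0,0,0],[0,0,0],[0,0,0]],"turn":[[0,0,0],[0,0,0],[0,0,0],[0,0,0],[0,0,0],[0,0,0],[0,0,0]],"gripper":[0.03,0.03,0.03,0.03,0.03,0.03,0.03]}'
python3 -c "
from h import *
pose()"
```

```text
time_s: 16.7
tool_pos: [0.5401, -0.2459, 0.0617]
tcp_rot: [0.119, 0.993, -0.0, 0.0]
force: [-3.7, 0.0, 4.3]
opening: 0.432
grasp_force: 63.1
tcp [ 0.5401 -0.2459  0.0617] hx 166.37 tilt [ 0.     -0.0003] q [ 0.83  0.65 -0.68  1.79  0.52  0.88  1.24] op 0.432 F [-3.7  0.   4.3] T [ 0.13  0.8  -0.05] t 16.7 gf 63.08502057665919
```

```bash
python3 -m pendant '{"offset":[[0,0,-0.001],[0,0,-0.001],[0,0,0],[0,0,0],[0,0,0]],"turn":[[0,0,0],[0,0,0],[0,0,0],[0,0,0],[0,0,0]],"gripper":[0.03,0.03,0.03,0.03,0.03]}'
python3 look.py w10
```

```text
time_s: 17.2
tool_pos: [0.5402, -0.2459, 0.0616]
tcp_rot: [0.119, 0.993, -0.001, 0.0]
force: [-10.2, 2.2, 21.1]
opening: 0.428
grasp_force: 65.4
tcp [ 0.5402 -0.2459  0.0616] hx 166.37 tilt [ 0.0001 -0.0016] q [ 0.83  0.65 -0.68  1.79  0.52  0.88  1.24] op 0.428 F [-10.2   2.2  21.1] T [0.52 2.2  0.  ] t 17.2 gf 65.38662286610361
plate [-0.0383 -0.0699  0.004 ] [0.07 0.07 0.02]
hubtop [-0.0093 -0.012  -0.029 ] [ 0.0219  0.012  -0.02  ] -0.025064119277082852
underside centre world [ 0.5342 -0.244   0.0454]
```

View pics/w10.png

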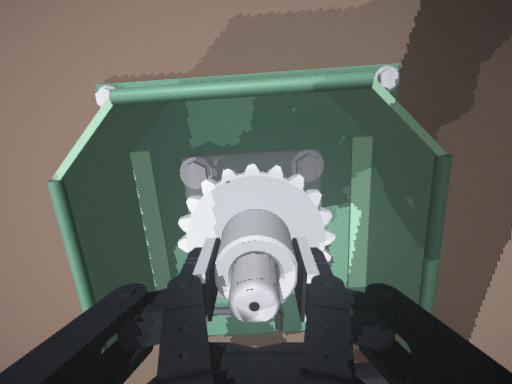

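It's seated: the shaft stands out of the hub at (253,300), and the hub top is at 87 mm as expected. The push is a little strong, so I'll ease it to about 10 N.

```bash
python3 -m pendant '{"offset":[[-0.0005,0,0.0013],[0,0,0],[0,0,0],[0,0,0],[0,0,0]],"turn":[[0,0,0],[0,0,0],[0,0,0],[0,0,0],[0,0,0]],"gripper":[0.03,0.03,0.03,0.03,0.03]}'
python3 -c "
from h import *
pose()"
```

```text
time_s: 17.75
tool_pos: [0.5401, -0.2459, 0.0616]
tcp_rot: [0.119, 0.993, -0.0, 0.0]
force: [-4.7, 0.6, 11.6]
opening: 0.428
grasp_force: 63.9
tcp [ 0.5401 -0.2459  0.0616] hx 166.37 tilt [ 0.0009 -0.0007] q [ 0.83  0.65 -0.68  1.8   0.52  0.88  1.24] op 0.428 F [-4.7  0.6 11.6] T [ 0.26  1.08 -0.01] t 17.75 gf 63.9345184857541
```

```bash
python3 -c "
from rig import *
print(sign_off())"
```

```text
the job is handed in; nothing more can be done
None
```

I turned the shaft flat to face squarely out of the guard's open side and seated the silver sprocket on the shoulder with its screw over the flat. The job is handed in with the arm still gripping the hub and pushing down at about 12 N.

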